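# Gauge a steel pin: go, then no-go

## Robot

A 6-joint arm with a two-finger parallel gripper is mounted at the origin on the work surface. World frame = base frame: x ahead of the robot, y to its left, z up, the work surface at z = 0. Lengths are in m, angles in rad, forces in N, time in s.
With the tool pointing down it reaches from about 0.275 to 0.725 m from the base axis. Payload 5.6 kg.
Tool frame: the origin (TCP) lies at the very end of the fingers, on their centre line; the grasp point (between the pads) lies arm.tcp_to_grasp behind it (arm.tcp_to_grasp is the distance from the TCP to the grasp point, in m); z points along the fingers, x is the direction in which the jaws open and shut, and the axes are right-handed (so a half turn about z gives the same grasp; the last joint's range is limited). The gripper opens to 85 mm and grips with 20 to 120 N. Pads are 22 mm wide; open, the fingers measure 114 mm over their backs; the gripper's body (76 mm by 85 mm) begins 54 mm behind the grasp point. The pads swing forward as they close: fully open they stand 13 mm farther back than shut.
Start: joints at [-0.863, 0.255, 0.108, 0, -1.424, -0.285], TCP at [0.226, -0.502, 0.231] pointing down, gripper open.
Joint ranges: [-2.95, 2.95], [-1.21, 1.97], [-1.09, 1.5], [-2.87, 1.71], [-2.94, -0.07], [-3.05, 3.05]. Speed limits (rad/s): [2.57, 2.57, 3.14, 3.14, 3.14, 3.14].

## Interface

Orientations are given as a unit quaternion [x, y, z, w].
In Python, from cell import arm, cams, nets gives the robot as it stands. The module is installed in compiled form; this text tells all that it offers.
- The arm moves only by the tool servo_tool, never from a script. Its argument "deltas" is a list that holds one entry, the list of rows, each a list of 5 numbers: the shift along the tool's x, y, z in mm, then the turn about the tool's z in rad, then the opening in per cent of the stroke, from 0 (shut) to 100 (fully open). A call has 1 to 5 rows; each row is the pose to reach, as a shift and turn from the pose measured when the call began, along the tool's axes at that moment; what a row does not reach only later rows make up. A row lasts 1/12 s, in which the tool goes at most 41.7 mm and 7.16 degrees, less where a joint would pass 70% of its speed; a pose out of reach is approached as far as the arm can. A call with a gripper value outside its range is refused whole. The fingers move at their own pace and stop on an object; "grip_force" is the grip in N (left out, the last holds). Time passes only in rows, so rows that repeat a pose let the fingers close. It gives the time, the measured TCP pose, the force and the opening at its end, in the units of the state.
- arm.read_state(): the state, without advancing time (a new reading comes with each control period).
- cams.camera(name): name is "scene" or "top"; returns the picture (400x640x3 uint8, red, green, blue); there is no depth.
- cams.camera_info(name): a dict with "mtx" (3x3 intrinsics, pixels), "extrinsics" (4x4, takes a point from world to camera coordinates). Camera axes: x right, y up, looking along -z (the intrinsics and any distortion apply to the point x, -y, -z); pixel columns grow to the right and rows downward; lengths in m; the calibration is good to about 2 mm. A picture is of the moment at which its call begins. camera_info takes no time and is no camera call.
- arm.close_job(): hands the job in, once; it reports no verdict.
Trained networks look in the newest picture that a camera, given by its name, has taken for a name from the list of things; names that differ only in an ending like _2 or _b are one class to them, and where a whole thing is asked for, a point or a joint stands for the part that bears it (a point fixed in the world has none). Each returns a list of dicts, best first, with "p" (0 to 1); they miss things now and then, are a little off and sometimes report something else, mostly with a low value. They report only what shows in the picture. A call takes as long as a camera call. They do not tell look-alikes from the thing itself.
- nets.masks_of(camera, name): "region" (400x640 bool, what is visible of it) and "rect" ([left, top, right, bottom] in pixels, round what is visible of it).
- nets.mark_of(camera, name): "position" ([row, column] in pixels: a listed point, or the origin of a listed thing).
The state is a dict: "clock": time; "q": joint angles; "joint_velocities": joint speeds; "tau": joint torques, N m; "ee_pos": TCP position; "ee_rot": TCP orientation; "contact_force": force on the tool from outside, world axes, zero at the start; "moment": the same for the moment, N m; "opening": finger opening in m.
Only numpy, scipy, OpenCV 4.12 (cv2) and the standard library are available. Lean on these libraries where they do the work, as an engineer would, in place of code of your own. Each camera call takes 0.05 s, during which the arm holds its last target. There are 200 camera calls.

## Task

On the welding bench, take the tall round steel pin and, holding it upright and down by the bench, push it right through the wide gap (the go gauge) from the robot's side until it is clear of the jaws on the far side. Then carry it over to the narrow gap (the no-go gauge), push it in the same way from the robot's side until the jaws stop it, and leave it standing upright on the bench against them.

Things in the scene. Friction and masses are not known exactly. Their poses are not given: they have to be found in the camera images.
- pin_mid (a point): The pin: a plain round solid steel bar, 32 mm diameter, 110 mm tall, about 0.7 kg, standing on end. This point is its centre, 55 mm above its foot; z is its axis. It stands in a loose row ahead of the robot with a square bar as tall as itself (32 x 32 x 110 mm) and a short fat round slug (52 mm diameter, 40 mm high), in any order, centres 80 mm or more apart.
- go: The go gauge: two steel jaws bolted to the bench, left or right of the robot, with a 48 mm gap between. Each jaw is 40 mm long (x), 30 mm wide (y), 45 mm high, 22 x 10 mm foot outside. Origin mid-gap at bench height; x runs through the gap away from the robot's side, y across it, z up. Jaw ends at x = -20 (robot's side) and +20 mm, gap walls at y = -24 and +24 mm; no floor but a paper-thin shim.
- nogo: The no-go gauge: a pair of rigid steel jaws of the same size, with the same feet, but only a 20 mm gap, on the other side of the robot's centre line from the go gauge. Origin mid-gap at bench height, axes as for the go gauge; jaw ends at x = -20 (robot's side) and +20 mm. A pin pushed in along the middle is stopped by both near corners with its axis at x = -32 mm.
Mind the look-alikes: they are no part of the job. Leave any red or turquoise look-alike of the nogo alone.

How it is judged:
On the way, in this order (a step that is already met when the one before it is completed fails the run):
1. the pin is upright and low in front of the go gap, on the robot's side (x of pin_mid in the frame of go between -0.16 and -0.02 m and y of pin_mid in the frame of go between -0.03 and 0.03 m and height (world z) of pin_mid below 0.08 m and angle between pin_mid's own z axis and vertical below 0.26 rad), for 0.05 s.
2. the pin is between the go jaws (x of pin_mid in the frame of go between -0.016 and 0.02 m and y of pin_mid in the frame of go between -0.015 and 0.015 m and height (world z) of pin_mid below 0.08 m and angle between pin_mid's own z axis and vertical below 0.26 rad), for 0.05 s.
3. the pin has come out of the go gap on its far side (x of pin_mid in the frame of go between 0.034 and 0.16 m and y of pin_mid in the frame of go between -0.04 and 0.04 m and height (world z) of pin_mid below 0.08 m and angle between pin_mid's own z axis and vertical below 0.26 rad), for 0.05 s.
4. the pin is pressed into the near side of the no-go gap and is stopped by its jaws (contact force between pin and nogo above 0.5 N and x of pin_mid in the frame of nogo between -0.045 and -0.022 m and y of pin_mid in the frame of nogo between -0.013 and 0.013 m and height (world z) of pin_mid below 0.08 m and angle between pin_mid's own z axis and vertical below 0.26 rad), for 0.02 s.
At the end, for the whole second after the job is handed in: The pin stands upright (within 10 degrees) on the bench, at rest, on the robot's side of the no-go gap and against its jaws: within 15 mm of where the jaws stop it and within 14 mm of the gap's middle line (x of pin_mid in the frame of nogo between -0.047 and -0.02 m and y of pin_mid in the frame of nogo between -0.014 and 0.014 m and height (world z) of pin_mid between 0.047 and 0.063 m and angle between pin_mid's own z axis and vertical below 0.17 rad and linear speed of pin below 0.02 m/s); the robot touches nothing.
It also fails if it takes over 53 s, if anything falls off the work surface, if the arm or the gripper's body presses on something with over 40 N, if the wrist force passes 120 N, or if a joint passes its speed limit or range.

## Working session

There is one attempt and no reset: what is moved stays moved. The work goes in short steps, Python scripts to look and compute and a tool call to move; the robot and the scene stay as the last step left them, time stands still between calls to the robot, and variables do not carry over. Pictures are saved under pics/ and viewed, about 8 in all and at most 12, crops included, and the job is handed in when it is done.

Besides the shell and the picture viewer there is one more tool, called after ">>>" by a JSON object that holds its "fn" and its "kwargs". servo_tool: Moves the arm, as the interface text tells. Its arguments: {"type":"object","properties":{"deltas":{"type":"array"},"grip_force":{"type":"number"}},"required":["deltas"]}

```bash
mkdir -p pics; cat > h.py <<'E'
import numpy as np, cv2
from cell import arm, cams, nets
def info(c):
    i=cams.camera_info(c); return np.array(i["mtx"]),np.array(i["extrinsics"]),i
def ray(c,row,col):
    K,E,_=info(c); d=np.linalg.inv(K)@[col,row,1]; d=np.array([d[0],-d[1],-d[2]])
    R=E[:3,:3]; return -R.T@E[:3,3], R.T@d
def at_z(c,row,col,z):
    o,d=ray(c,row,col); return o+d*(z-o[2])/d[2]
def proj(c,P):
    K,E,_=info(c); p=np.atleast_2d(P)@E[:3,:3].T+E[:3,3]; p=p*[1,-1,-1]; u=p@K.T; return u[:,:2]/u[:,2:]
def tri(obs):
    A=np.zeros((3,3));b=np.zeros(3)
    for c,r,k in obs:
        o,d=ray(c,r,k); d/=np.linalg.norm(d); M=np.eye(3)-np.outer(d,d);A+=M;b+=M@o
    return np.linalg.solve(A,b)
E
python3 - <<'E'
from h import *
for c in ("scene","top"):
    im=cams.camera(c); cv2.imwrite(f"pics/{c}0.png",im[:,:,::-1]); print(c,info(c)[2].keys(), info(c)[0].round(1).tolist(), ray(c,200,320)[0].round(3))
    for n in ("pin_mid","go","nogo"):
        print(n,[(round(m["p"],2),np.round(m["position"],1).tolist(), at_z(c,*m["position"],0.055 if n=="pin_mid" else 0).round(3).tolist()) for m in nets.mark_of(c,n)])
        print("  mask",[(round(m["p"],2),np.round(m["rect"]).tolist()) for m in nets.masks_of(c,n)])
s=arm.read_state(); print(s["clock"],s["ee_pos"],s["ee_rot"],arm.tcp_to_grasp,s["opening"])
E
```

```text
scene dict_keys(['mtx', 'extrinsics']) [[516.4, 0.0, 324.9], [0.0, 516.4, 189.8], [0.0, 0.0, 1.0]] [ 1.225 -0.09   1.188]
pin_mid [(0.81, [163.3, 294.1], [0.457, 0.009, 0.055])]
  mask [(0.57, [289.0, 149.0, 304.0, 179.0])]
go [(0.85, [230.4, 221.4], [0.575, -0.213, 0.0]), (0.52, [167.1, 295.4], [0.433, 0.015, 0.0])]
  mask [(0.89, [192.0, 214.0, 253.0, 242.0])]
nogo [(0.96, [227.9, 414.6], [0.694, 0.27, 0.0]), (0.79, [190.5, 384.2], [0.568, 0.229, 0.0]), (0.64, [174.3, 443.0], [0.559, 0.399, 0.0])]
  mask [(0.83, [422.0, 156.0, 466.0, 191.0]), (0.66, [358.0, 171.0, 414.0, 206.0]), (0.56, [387.0, 207.0, 438.0, 239.0])]
top dict_keys(['mtx', 'extrinsics']) [[519.5, 0.0, 317.6], [0.0, 519.5, 200.9], [0.0, 0.0, 1.0]] [0.3   0.068 1.356]
pin_mid [(0.57, [239.3, 338.2], [0.464, 0.009, 0.055])]
  mask [(0.56, [332.0, 230.0, 342.0, 246.0])]
go [(0.76, [202.9, 420.6], [0.573, -0.212, 0.0])]
  mask [(0.71, [392.0, 192.0, 449.0, 212.0])]
nogo [(0.96, [202.0, 253.9], [0.565, 0.232, 0.0]), (0.68, [155.4, 243.2], [0.693, 0.267, 0.0]), (0.67, [201.4, 193.9], [0.564, 0.391, 0.0])]
  mask [(0.68, [217.0, 146.0, 269.0, 166.0]), (0.6, [169.0, 188.0, 215.0, 211.0])]
0.7 [ 0.22569345 -0.5015526   0.23129652] [5.43006450e-01 8.39728524e-01 3.93257599e-06 2.10673555e-05] 0.0187 0.08576411369438637
```

```bash
python3 - <<'E'
import cv2,numpy as np
a=cv2.imread("pics/scene0.png");b=cv2.imread("pics/top0.png")
x=cv2.resize(a[120:270,170:490],None,fx=2.5,fy=2.5,interpolation=cv2.INTER_CUBIC)[:, :800]
cv2.imwrite("pics/c1.png",x)
y=cv2.resize(b[110:310,150:470],None,fx=2.5,fy=2.5,interpolation=cv2.INTER_CUBIC)
cv2.imwrite("pics/c2.png",y)
E
```

```text
(no output)
```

View pics/c1.png

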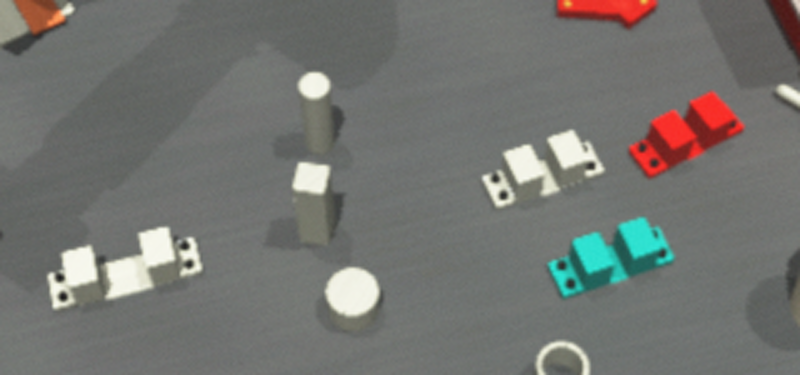

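View pics/c2.png

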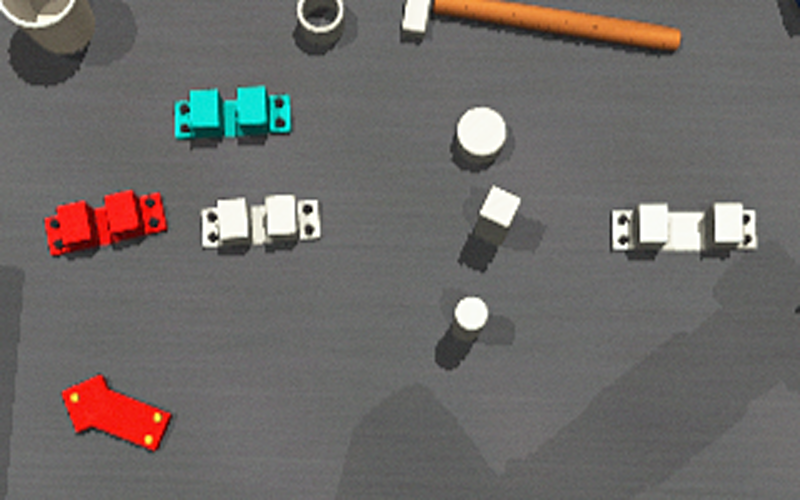

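Candidates in the scene camera (col,row):
- **Tall pieces:** round pin (296,161), square bar (295,200), short slug (311,237).
- **Gauges:** white wide gauge = go (221,230), white narrow gauge = nogo (384,190). The red (443,174) and turquoise (414,228) ones are decoys.

I choose the round tall pin and the two white gauges. Next I fit their poses to both views.

```bash
cat > fit.py <<'E'
from h import *
from scipy.optimize import minimize
S=4
def box(x0,x1,y0,y1,z0,z1): return np.array([[x,y,z] for x in(x0,x1) for y in(y0,y1) for z in(z0,z1)])
def gauge(g): # half gap
    o=[]
    for s in(1,-1):
        o+=[box(-.02,.02,*sorted((s*g,s*(g+.03))),0,.045),box(-.02,.02,*sorted((s*g,s*(g+.052))),0,.010)]
    return o+[box(-.02,.02,-g,g,0,.001)]
t=np.linspace(0,2*np.pi,24,endpoint=False)
pin=[np.array([[.016*np.cos(a),.016*np.sin(a),z] for a in t for z in(0,.11)])]
def render(c,hulls,x,y,th,roi):
    r0,r1,c0,c1=roi; m=np.zeros(((r1-r0)*S,(c1-c0)*S),np.uint8)
    R=np.array([[np.cos(th),-np.sin(th),0],[np.sin(th),np.cos(th),0],[0,0,1]])
    for h in hulls:
        p=(proj(c,h@R.T+[x,y,0])-[c0,r0]+.5)*S-.5
        cv2.fillConvexPoly(m,cv2.convexHull((p*16).round().astype(np.int32)),255,shift=4)
    return cv2.resize(m,(c1-c0,r1-r0),interpolation=cv2.INTER_AREA)/255.
def fit(name,hulls,x,y,ims,yaw=True,pad=14,z=.02):
    res=[]
    for c,im in ims.items():
        p=proj(c,np.concatenate(hulls)+[x,y,0]); c0,r0=(p.min(0)-pad).astype(int); c1,r1=(p.max(0)+pad).astype(int)
        roi=(r0,r1,c0,c1); g=im[r0:r1,c0:c1].astype(np.uint8)
        sat=g.max(2).astype(int)-g.min(2); v=g.min(2).astype(float)
        thr=THR; m=np.clip((v-thr+15)/30,0,1)*(sat<60)
        f=lambda q:np.abs(render(c,hulls,x+q[0]/1e3,y+q[1]/1e3,q[2]/50 if yaw else 0,roi)-m).sum()
        best=min((minimize(f,[0,0,a],method="Nelder-Mead",options=dict(initial_simplex=np.array([[0,0,a],[8,0,a],[0,8,a],[0,0,a+6]]))) for a in((-8,0,8) if yaw else (0,))),key=lambda r:r.fun)
        q=best.x; th=q[2]/50 if yaw else 0
        res.append([x+q[0]/1e3,y+q[1]/1e3,th]); print(name,c,np.round(res[-1],4),"resid",round(best.fun,1),"of",round(m.sum(),1))
    return np.mean(res,0)
THR=105
E
python3 - <<'E'
from fit import *
ims={c:cv2.imread(f"pics/{c}0.png") for c in("scene","top")}
for n,h,x,y,w in(("go",gauge(.024),.574,-.212,1),("nogo",gauge(.010),.566,.231,1),("pin",pin,.46,.009,0)): print(fit(n,h,x,y,ims,w).round(4))
for c,(u,v) in(("top",(349,192)),): print("bar",at_z(c,v,u,.11))
E
```

```text
go scene [ 0.5708 -0.2176  0.0292] resid 2845.0 of 3666.0Traceback (most recent call last):
  File "<stdin>", line 3, in <module>
  File "fit.py", line 27, in fit
    best=min((minimize(f,[0,0,a],method="Nelder-Mead",options=dict(initial_simplex=np.array([[0,0,a],[8,0,a],[0,8,a],[0,0,a+6]]))) for a in((-8,0,8) if yaw else (0,))),key=lambda r:r.fun)
  File "fit.py", line 27, in <genexpr>
    best=min((minimize(f,[0,0,a],method="Nelder-Mead",options=dict(initial_simplex=np.array([[0,0,a],[8,0,a],[0,8,a],[0,0,a+6]]))) for a in((-8,0,8) if yaw else (0,))),key=lambda r:r.fun)
              ~~~~~~~~^^^^^^^^^^^^^^^^^^^^^^^^^^^^^^^^^^^^^^^^^^^^^^^^^^^^^^^^^^^^^^^^^^^^^^^^^^^^^^^^^^^^^^^^^^^^^^^^^^^^^^^^^^^^
    res = _minimize_neldermead(fun, x0, args, callback, bounds=bounds,
                               **options)
    fxr = func(xr)
    fx = function(np.copy(x), *(wrapper_args + args))
  File "fit.py", line 26, in <lambda>
    f=lambda q:np.abs(render(c,hulls,x+q[0]/1e3,y+q[1]/1e3,q[2]/50 if yaw else 0,roi)-m).sum()
                      ~~~~~~^^^^^^^^^^^^^^^^^^^^^^^^^^^^^^^^^^^^^^^^^^^^^^^^^^^^^^^^^
  File "fit.py", line 16, in render
    p=(proj(c,h@R.T+[x,y,0])-[c0,r0]+.5)*S-.5
       ~~~~^^^^^^^^^^^^^^^^^
  File "h.py", line 11, in proj
    K,E,_=info(c); p=np.atleast_2d(P)@E[:3,:3].T+E[:3,3]; p=p*[1,-1,-1]; u=p@K.T; return u[:,:2]/u[:,2:]
          ~~~~^^^
  File "h.py", line 4, in info
    i=cams.camera_info(c); return np.array(i["mtx"]),np.array(i["extrinsics"]),i
ValueError: time passes only in moves, steps and waits
```

```bash
sed -i 's/^def info/import functools\n@functools.cache\ndef info/' h.py
sed -i 's/thr=THR;/thr=np.median(v)+THR;/; s/^THR=105/THR=35/' fit.py
python3 - <<'E'
from fit import *
ims={c:cv2.imread(f"pics/{c}0.png") for c in("scene","top")}
for c,i in ims.items(): print(c,np.percentile(i[190:250,190:260].min(2) if c=="scene" else i[185:220,385:455].min(2),[10,50,75,90,99]))
for n,h,x,y,w in(("go",gauge(.024),.574,-.212,1),("nogo",gauge(.010),.566,.231,1),("pin",pin,.46,.009,0)): print(fit(n,h,x,y,ims,w).round(4))
print("bar",at_z("top",192,349,.11))
E
```

```text
scene [100. 111. 115. 226. 237.]
top [ 67. 106. 197. 246. 255.]
go scene [ 0.573  -0.2158  0.0283] resid 369.8 of 783.6
go top [ 0.5764 -0.2176  0.0293] resid 291.3 of 706.9
[ 0.5747 -0.2167  0.0288]
nogo scene [0.5692 0.2354 0.1084] resid 339.6 of 536.6
nogo top [0.5732 0.2317 0.1077] resid 218.9 of 611.0
[0.5712 0.2336 0.108 ]
pin scene [0.4465 0.0166 0.    ] resid 392.9 of 230.3
pin top [0.47   0.0111 0.    ] resid 71.2 of 136.3
[0.4583 0.0138 0.    ]
bar [ 0.57419441 -0.01373283  0.11      ]
```

```bash
python3 - <<'E'
s=open('fit.py').read()
i=s.index("def gauge");j=s.index("t=np.lin")
s=s[:i]+'''def gauge(g): # painted in order: (hull, value); only upward faces are bright
    o=[(box(-.02,.02,-g,g,0,.001),255)]
    for s in(1,-1):
        f=sorted((s*(g+.03),s*(g+.052))); o+=[(box(-.02,.02,*f,0,.01),0),(box(-.02,.02,*f,.01,.01),255)]
    for s in(1,-1):
        f=sorted((s*g,s*(g+.03))); o+=[(box(-.02,.02,*f,0,.045),0),(box(-.02,.02,*f,.045,.045),255)]
    return o
'''+s[j:]
s=s.replace("pin=[np.array([[.016*np.cos(a),.016*np.sin(a),z] for a in t for z in(0,.11)])]","pin=[(np.array([[.016*np.cos(a),.016*np.sin(a),.11] for a in t]),255)]")
s=s.replace("for h in hulls:","for h,val in hulls:").replace("round().astype(np.int32)),255","round().astype(np.int32)),val")
s=s.replace("np.concatenate(hulls)","np.concatenate([k for k,_ in hulls])").replace("thr=np.median(v)+THR","thr=THR").replace("THR=35","THR=180")
open('fit.py','w').write(s)
E
python3 - <<'E'
from fit import *
ims={c:cv2.imread(f"pics/{c}0.png") for c in("scene","top")}
P={}
for n,h,x,y,w,pad in(("go",gauge(.024),.574,-.212,1,10),("nogo",gauge(.010),.566,.231,1,8),("pin",pin,.46,.012,0,5)): P[n]=fit(n,h,x,y,ims,w,pad); print(P[n].round(4))
for c,im in ims.items():
    o=cv2.resize(im,None,fx=3,fy=3,interpolation=cv2.INTER_CUBIC)
    for n,h in(("go",gauge(.024)),("nogo",gauge(.010)),("pin",pin)):
        x,y,t=P[n];R=np.array([[np.cos(t),-np.sin(t),0],[np.sin(t),np.cos(t),0],[0,0,1]])
        for k,v in h:
            if v: cv2.polylines(o,[cv2.convexHull(((proj(c,k@R.T+[x,y,0])+.5)*3-.5).round().astype(np.int32))],True,(0,0,255))
    cv2.imwrite(f"pics/o{c}.png",o[130*3:250*3,185*3:450*3] if c=="scene" else o[170*3:270*3,200*3:465*3])
a=cv2.imread("pics/oscene.png");b=cv2.imread("pics/otop.png")
cv2.imwrite("pics/o.png",cv2.resize(np.vstack([a[:300],b[:280]]),None,fx=1,fy=1))
E
```

```text
go scene [ 0.5735 -0.2156  0.0222] resid 169.0 of 666.5
go top [ 0.5754 -0.2168  0.0344] resid 142.5 of 652.0
[ 0.5745 -0.2162  0.0283]
nogo scene [0.5702 0.2341 0.1061] resid 97.5 of 428.6
nogo top [0.5721 0.2316 0.1085] resid 142.3 of 557.5
[0.5711 0.2329 0.1073]
pin scene [0.4654 0.0135 0.    ] resid 8.9 of 95.9
pin top [0.4676 0.0115 0.    ] resid 10.6 of 131.7
[0.4665 0.0125 0.    ]
```

View pics/o.png

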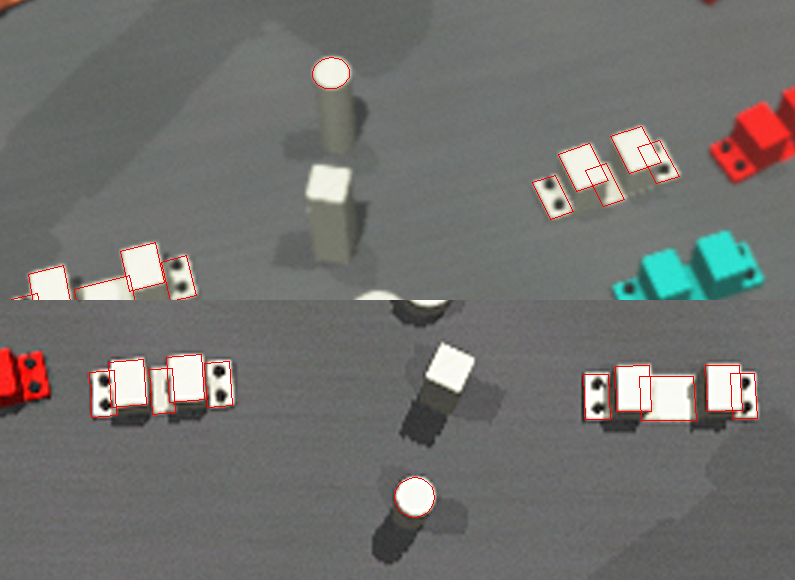

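The overlay matches: go at (0.5745, -0.216, yaw 0.028), nogo at (0.571, 0.233, yaw 0.107), pin at (0.4665, 0.0125). The fitted circle sits on the round pin's top in both views, so this is also the close check of the choice.

```bash
cat > d.py <<'E'
import sys
from h import *
from scipy.spatial.transform import Rotation as Ro
# usage: d.py x y z yaw_deg(tool x axis) -> shift in tool axes, turn
G=dict(go=(.5745,-.2162,.0283),nogo=(.5711,.2329,.1073))
s=arm.read_state(); R=Ro.from_quat(s["ee_rot"]).as_matrix(); p=np.array(s["ee_pos"])
a=sys.argv[1:]
yaw=np.arctan2(R[1,0],R[0,0])
if a and a[0] in G:
    x,y,t=G[a[0]]; u=float(a[1]);v=float(a[2]); tx,ty=x+u*np.cos(t)-v*np.sin(t),y+u*np.sin(t)+v*np.cos(t); tz=float(a[3]); ty_=np.degrees(t)+180
else: tx,ty,tz,ty_=map(float,a[:4])
d=R.T@(np.array([tx,ty,tz])-p)*1e3
dy=(np.radians(ty_)-yaw+np.pi)%(2*np.pi)-np.pi
print("t",round(s["clock"],2),"pos",p.round(4),"yaw",round(np.degrees(yaw),1),"open",round(s["opening"],4),"F",np.round(s["contact_force"],1),"q",np.round(s["q"],2))
print("delta",d.round(1),"turn",round(-dy,3),"world",round(tx,4),round(ty,4))
E
python3 d.py .4665 .0125 .231 180
```

```text
t 0.7 pos [ 0.2257 -0.5016  0.2313] yaw 114.2 open 0.0858 F [0.1 0.3 0.8] q [-0.86  0.26  0.11 -0.   -1.42 -0.28]
delta [3.700e+02 4.305e+02 3.000e-01] turn -1.148 world 0.4665 0.0125
```

>>> {"fn": "servo_tool", "kwargs": {"deltas": [[[26,30,0,-0.12,100],[52,60,0,-0.24,100],[78,91,0,-0.36,100],[104,121,0,-0.48,100],[130,151,0,-0.6,100]]]}}

```text
clock: 1.12
ee_pos: [0.3103, -0.3194, 0.2314]
ee_rot: [0.268, 0.963, -0.0, 0.0]
contact_force: [1.5, -0.2, -0.2]
opening: 0.0854
```

```bash
python3 d.py .4665 .0125 .200 180
```

```text
t 1.12 pos [ 0.3103 -0.3194  0.2314] yaw 148.9 open 0.0854 F [ 1.5 -0.2 -0.2] q [-0.45  0.05 -0.14  0.   -1.38 -0.1 ]
delta [ 37.7 364.9  31.4] turn -0.543 world 0.4665 0.0125
```

>>> {"fn": "servo_tool", "kwargs": {"deltas": [[[4,40,3,-0.11,100],[8,80,6,-0.22,100],[12,120,10,-0.33,100],[16,160,14,-0.44,100],[21,200,17,-0.54,100]]]}}

```text
clock: 1.53
ee_pos: [0.396, -0.1354, 0.2145]
ee_rot: [-0.001, 1.0, -0.0, 0.001]
contact_force: [0.0, -1.3, -1.3]
opening: 0.0849
```

```bash
python3 d.py .4665 .0125 .180 180
```

```text
t 1.53 pos [ 0.396  -0.1354  0.2145] yaw -179.8 open 0.0849 F [ 0.  -1.3 -1.3] q [ 0.05 -0.   -0.24  0.   -1.34 -0.05]
delta [-70.9 147.7  34.6] turn 0.003 world 0.4665 0.0125
```

>>> {"fn": "servo_tool", "kwargs": {"deltas": [[[-17,36,8,0,100],[-34,72,16,0,100],[-51,108,25,0,100],[-71,148,34,0,100],[-71,148,34,0,100]]]}}

```text
clock: 1.95
ee_pos: [0.468, 0.0174, 0.1788]
ee_rot: [-0.003, 1.0, 0.0, -0.0]
contact_force: [0.5, 0.0, 0.2]
opening: 0.0855
```

```bash
python3 d.py .4665 .0125 .068 180; python3 -c "
from h import *
a=cams.camera('scene')[110:230,230:370,::-1];b=cams.camera('top')[170:290,270:410,::-1]
cv2.imwrite('pics/g1.png',cv2.resize(np.hstack([a,b]),None,fx=2.8,fy=2.8,interpolation=2))"
```

```text
t 1.95 pos [0.468  0.0174 0.1788] yaw -179.6 open 0.0855 F [0.5 0.  0.2] q [ 0.37  0.12 -0.2  -0.   -1.26 -0.37]
delta [  1.5  -4.9 110.8] turn 0.007 world 0.4665 0.0125
```

View pics/g1.png

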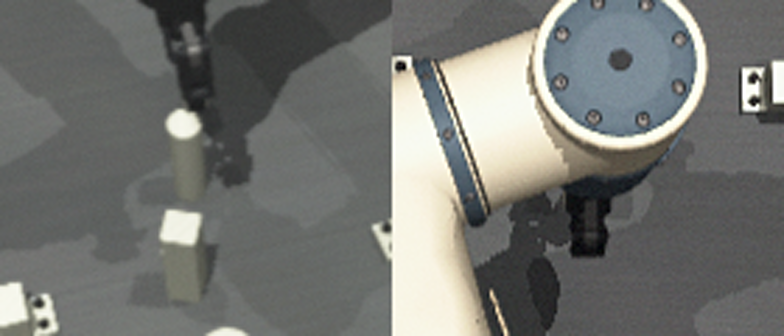

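The gripper stands above the round pin (scene crop 185,125), with the fingers fore and aft of it. Descending.

>>> {"fn": "servo_tool", "kwargs": {"deltas": [[[2,-5,15,0.007,100],[2,-5,40,0.007,100],[2,-5,70,0.007,100],[2,-5,95,0.007,100],[2,-5,111,0.007,100]]]}}

```text
clock: 2.47
ee_pos: [0.4631, 0.0076, 0.0671]
ee_rot: [0.002, 1.0, -0.001, -0.001]
contact_force: [-0.5, -0.1, -0.7]
opening: 0.0857
```

```bash
python3 d.py .4665 .0125 .068 180
```

```text
t 2.47 pos [0.4631 0.0076 0.0671] yaw 179.8 open 0.0857 F [-0.5 -0.1 -0.7] q [ 0.36  0.21 -0.4   0.   -0.97 -0.36]
delta [-3.3  5.  -0.9] turn -0.003 world 0.4665 0.0125
```

>>> {"fn": "servo_tool", "kwargs": {"deltas": [[[-3,5,0,0,100],[-3,5,0,0,60],[-3,5,0,0,30],[-3,5,0,0,10],[-3,5,0,0,10]]], "grip_force": 70}}

```text
clock: 2.88
ee_pos: [0.4671, 0.0127, 0.0684]
ee_rot: [0.002, 1.0, -0.0, 0.0]
contact_force: [0.3, 0.7, -0.0]
opening: 0.0386
```

>>> {"fn": "servo_tool", "kwargs": {"deltas": [[[0,0,0,0,10],[0,0,0,0,10],[0,0,0,0,10],[0,0,0,0,10]]]}}

```text
clock: 3.22
ee_pos: [0.4673, 0.0128, 0.0689]
ee_rot: [0.001, 1.0, -0.0, 0.0]
contact_force: [-1.2, -0.1, 3.2]
opening: 0.0304
```

```bash
python3 d.py go -.10 0 .072
```

```text
t 3.22 pos [0.4673 0.0128 0.0689] yaw 179.8 open 0.0304 F [-1.2 -0.1  3.2] q [ 0.36  0.21 -0.39  0.   -0.97 -0.37]
delta [  -7.9 -231.8   -3.1] turn -0.031 world 0.4745 -0.219
```

Gripped (opening 30 mm for a 32 mm pin). I lift a few mm and move low to the front of the go gap.

>>> {"fn": "servo_tool", "kwargs": {"deltas": [[[0,0,-3,0,10],[0,0,-6,0,10],[0,0,-8,0,10]]]}}

```text
clock: 3.47
ee_pos: [0.4666, 0.0126, 0.0766]
ee_rot: [0.002, 1.0, -0.0, -0.0]
contact_force: [-0.6, -0.1, -6.2]
opening: 0.0307
```

>>> {"fn": "servo_tool", "kwargs": {"deltas": [[[-1,-20,0,-0.01,10],[-3,-50,0,-0.02,10],[-4,-85,0,-0.03,10],[-6,-120,0,-0.03,10],[-7,-155,0,-0.03,10]]]}}

```text
clock: 3.88
ee_pos: [0.4727, -0.1437, 0.0764]
ee_rot: [-0.014, 1.0, -0.0, -0.001]
contact_force: [1.5, -0.4, -5.8]
opening: 0.0304
```

```bash
python3 d.py go -.10 0 .077
```

```text
t 3.88 pos [ 0.4727 -0.1437  0.0764] yaw -178.4 open 0.0304 F [ 1.5 -0.4 -5.8] q [ 0.02  0.25 -0.31  0.   -1.01  0.  ]
delta [  0.3 -75.4  -0.6] turn -0.001 world 0.4745 -0.219
```

Weight shows on the wrist (about -6 N), so the pin is held.

>>> {"fn": "servo_tool", "kwargs": {"deltas": [[[0,-20,0,0,10],[0,-45,0,0,10],[0,-65,0,0,10],[0,-75,0,0,10],[0,-75,0,0,10]]]}}

```text
clock: 4.3
ee_pos: [0.4743, -0.2203, 0.0758]
ee_rot: [-0.013, 1.0, -0.0, -0.001]
contact_force: [0.3, -0.7, -5.4]
opening: 0.0309
```

```bash
python3 d.py go -.10 0 .077; python3 -c "
from h import *
a=cams.camera('scene');b=cams.camera('top')
cv2.imwrite('pics/g2.png',cv2.resize(np.hstack([a[140:260,170:310,::-1],b[170:290,360:500,::-1]]),None,fx=2.8,fy=2.8,interpolation=2))
for c in('scene','top'): print(c,[(round(m['p'],2),at_z(c,*m['position'],.063).round(4)) for m in nets.mark_of(c,'pin_mid')])"
```

```text
t 4.3 pos [ 0.4743 -0.2203  0.0758] yaw -178.6 open 0.0309 F [ 0.3 -0.7 -5.4] q [-0.13  0.31 -0.24  0.   -1.03  0.16]
delta [-0.3  1.3 -1.2] turn -0.003 world 0.4745 -0.219
scene [(0.46, array([ 0.4733, -0.2237,  0.063 ]))]
top [(0.6, array([ 0.4665, -0.2192,  0.063 ]))]
```

View pics/g2.png

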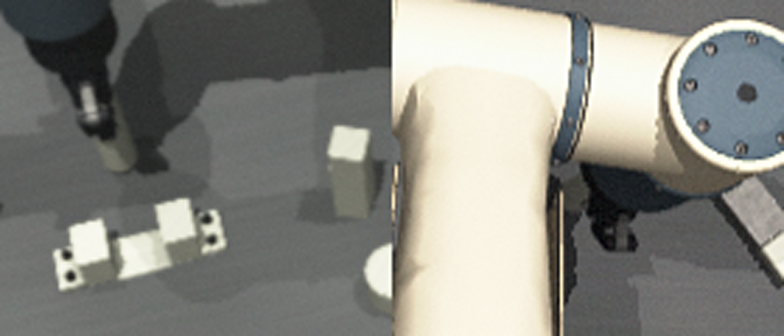

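The pin is upright in front of the go gap (scene crop 118,150; gap at 145,250). Pushing through, with a lateral force check at the jaw mouth.

>>> {"fn": "servo_tool", "kwargs": {"deltas": [[[-15,1,0,-0.003,10],[-30,1,0,-0.003,10],[-45,1,0,-0.003,10],[-60,1,0,-0.003,10],[-72,1,0,-0.003,10]]]}}

```text
clock: 4.92
ee_pos: [0.5477, -0.2135, 0.076]
ee_rot: [-0.016, 1.0, 0.0, -0.001]
contact_force: [-0.3, 0.2, -5.3]
opening: 0.0304
```

```bash
python3 d.py go 0 0 .076
```

```text
t 4.92 pos [ 0.5477 -0.2135  0.076 ] yaw -178.1 open 0.0304 F [-0.3  0.2 -5.3] q [-0.11  0.42 -0.06 -0.   -1.09  0.14]
delta [-26.7  -3.6  -0.1] turn 0.005 world 0.5745 -0.2162
```

>>> {"fn": "servo_tool", "kwargs": {"deltas": [[[-8,-3.5,0,0.005,10],[-17,-3.5,0,0.005,10],[-27,-3.5,0,0.005,10],[-32,-3.5,0,0.005,10],[-36,-3.5,0,0.005,10]]]}}

```text
clock: 5.33
ee_pos: [0.5842, -0.215, 0.0757]
ee_rot: [-0.014, 1.0, 0.0, -0.001]
contact_force: [0.1, 0.0, -4.6]
opening: 0.0305
```

```bash
python3 d.py go 0.06 0 .076
```

```text
t 5.33 pos [ 0.5842 -0.215   0.0757] yaw -178.4 open 0.0305 F [ 0.1  0.  -4.6] q [-0.1   0.48  0.04 -0.   -1.13  0.13]
delta [-50.3  -0.9  -0.4] turn 0.0 world 0.6345 -0.2145
```

>>> {"fn": "servo_tool", "kwargs": {"deltas": [[[-12,-1,0,0,10],[-24,-1,0,0,10],[-38,-1,0,0,10],[-54,-1,0,0,10],[-56,-1,0,0,10]]]}}

```text
clock: 5.75
ee_pos: [0.642, -0.2139, 0.0751]
ee_rot: [-0.015, 1.0, 0.0, -0.001]
contact_force: [1.0, 0.5, -4.9]
opening: 0.0305
```

>>> {"fn": "servo_tool", "kwargs": {"deltas": [[[0,0,0,0,10],[0,0,0,0,10]]]}}

```text
clock: 5.92
ee_pos: [0.6417, -0.2135, 0.0747]
ee_rot: [-0.015, 1.0, 0.001, -0.001]
contact_force: [-0.6, -0.1, -5.5]
opening: 0.0307
```

```bash
python3 d.py nogo -.10 0 .23; python3 -c "
from h import *
a=cams.camera('scene')
cv2.imwrite('pics/g3.png',cv2.resize(a[150:290,140:330,::-1],None,fx=3.5,fy=3.5,interpolation=2))"
```

```text
t 5.92 pos [ 0.6417 -0.2135  0.0747] yaw -178.3 open 0.0307 F [-0.6 -0.1 -5.5] q [-0.09  0.58  0.21 -0.   -1.2   0.12]
delta [ 157.2  440.7 -154.5] turn -0.077 world 0.4717 0.2222
```

View pics/g3.png

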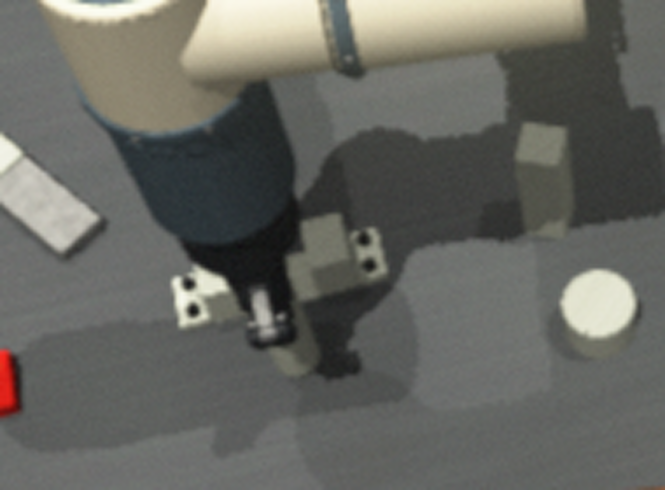

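The pin is clear on the far side (foot at crop 297,370, beyond the jaws) and upright. Lift it high and carry it over.

>>> {"fn": "servo_tool", "kwargs": {"deltas": [[[0,0,-30,0,10],[0,0,-65,0,10],[0,0,-100,0,10],[0,0,-135,0,10],[0,0,-155,0,10]]]}}

```text
clock: 6.38
ee_pos: [0.6419, -0.2146, 0.2355]
ee_rot: [-0.015, 1.0, -0.001, 0.002]
contact_force: [-0.0, -0.8, -3.4]
opening: 0.0306
```

>>> {"fn": "servo_tool", "kwargs": {"deltas": [[[7,18,-2,-0.01,10],[18,50,-2,-0.02,10],[30,86,-2,-0.03,10],[43,122,-2,-0.04,10],[56,158,-2,-0.04,10]]]}}

```text
clock: 6.8
ee_pos: [0.5794, -0.0572, 0.2371]
ee_rot: [-0.035, 0.999, -0.001, 0.002]
contact_force: [1.4, 0.6, -4.8]
opening: 0.0304
```

```bash
python3 d.py nogo -.10 0 .23
```

```text
t 6.8 pos [ 0.5794 -0.0572  0.2371] yaw -176.0 open 0.0304 F [ 1.4  0.6 -4.8] q [ 0.17  0.32  0.21  0.   -1.46 -0.1 ]
delta [ 88.2 286.2   6.4] turn -0.038 world 0.4717 0.2222
```

>>> {"fn": "servo_tool", "kwargs": {"deltas": [[[11,34,0,-0.01,10],[22,70,0,-0.02,10],[33,106,0,-0.03,10],[44,142,0,-0.038,10],[55,178,0,-0.038,10]]]}}

```text
clock: 7.22
ee_pos: [0.5104, 0.1175, 0.2371]
ee_rot: [-0.054, 0.999, -0.0, 0.002]
contact_force: [1.3, 0.6, -5.7]
opening: 0.0303
```

>>> {"fn": "servo_tool", "kwargs": {"deltas": [[[11,34,0,0,10],[20,66,2,0,10],[28,95,6,0,10],[31,106,6,0,10],[31,106,6,0,10]]]}}

```text
clock: 7.63
ee_pos: [0.4666, 0.2213, 0.2307]
ee_rot: [-0.055, 0.998, -0.0, 0.002]
contact_force: [-0.4, -0.7, -5.4]
opening: 0.0305
```

```bash
python3 d.py nogo -.10 0 .077
```

```text
t 7.63 pos [0.4666 0.2213 0.2307] yaw -173.7 open 0.0305 F [-0.4 -0.7 -5.4] q [ 0.75  0.19  0.02  0.   -1.4  -0.64]
delta [ -4.7   0.4 153.8] turn 0.003 world 0.4717 0.2222
```

>>> {"fn": "servo_tool", "kwargs": {"deltas": [[[-4,0,30,0,10],[-4,0,65,0,10],[-4,0,100,0,10],[-4,0,135,0,10],[-4,0,154,0,10]]]}}

```text
clock: 8.05
ee_pos: [0.4688, 0.2191, 0.0731]
ee_rot: [-0.054, 0.999, -0.001, -0.001]
contact_force: [0.2, -0.5, -6.1]
opening: 0.0305
```

>>> {"fn": "servo_tool", "kwargs": {"deltas": [[[0,0,0,0,10],[0,0,0,0,10]]]}}

```text
clock: 8.22
ee_pos: [0.4681, 0.2172, 0.0724]
ee_rot: [-0.054, 0.999, -0.003, -0.002]
contact_force: [-0.3, 0.2, -5.3]
opening: 0.0305
```

```bash
python3 d.py nogo -.040 0 .0705; python3 -c "
from h import *
a=cams.camera('scene')
cv2.imwrite('pics/g4.png',cv2.resize(a[120:240,310:470,::-1],None,fx=4,fy=4,interpolation=2))"
```

```text
t 8.22 pos [0.4681 0.2172 0.0724] yaw -173.8 open 0.0305 F [-0.3  0.2 -5.3] q [ 0.74  0.3  -0.26  0.   -1.02 -0.63]
delta [-64.1   4.5   1.6] turn 0.001 world 0.5313 0.2286
```

View pics/g4.png

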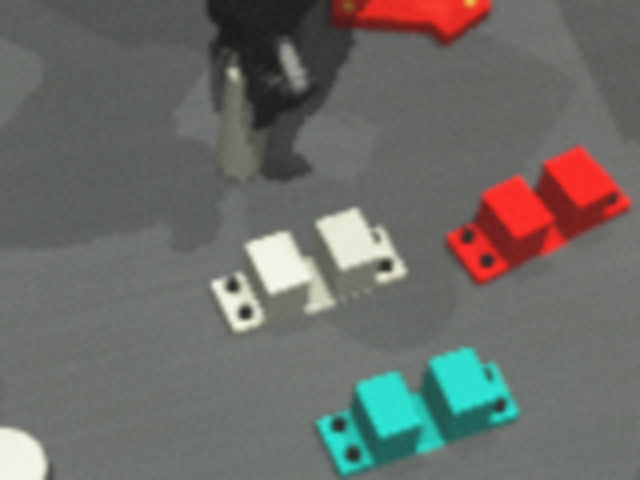

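The pin is upright on the robot's side of the white narrow gauge (foot at crop 240,170; gap at 315,275). Approaching to just short of contact.

>>> {"fn": "servo_tool", "kwargs": {"deltas": [[[-12,4.5,1,0,10],[-25,4.5,1,0,10],[-40,4.5,1,0,10],[-53,4.5,1,0,10],[-62,4.5,1,0,10]]]}}

```text
clock: 8.68
ee_pos: [0.5334, 0.2303, 0.0759]
ee_rot: [-0.054, 0.999, -0.0, 0.002]
contact_force: [1.1, -0.6, -5.1]
opening: 0.0306
```

```bash
python3 d.py nogo -.034 0 .070
```

```text
t 8.68 pos [0.5334 0.2303 0.0759] yaw -173.8 open 0.0306 F [ 1.1 -0.6 -5.1] q [ 0.68  0.4  -0.09  0.   -1.08 -0.57]
delta [-3.7 -1.5  5.9] turn 0.001 world 0.5373 0.2293
```

>>> {"fn": "servo_tool", "kwargs": {"deltas": [[[-1,-1.5,3,0,10],[-2,-1.5,5,0,10],[-4,-1.5,5,0,10],[-4,-1.5,5,0,10]]]}}

```text
clock: 9.02
ee_pos: [0.5372, 0.2291, 0.0711]
ee_rot: [-0.054, 0.999, -0.001, 0.002]
contact_force: [-0.6, 0.5, -4.8]
opening: 0.0303
```

```bash
python3 d.py nogo -.032 0 .070
```

```text
t 9.02 pos [0.5372 0.2291 0.0711] yaw -173.8 open 0.0303 F [-0.6  0.5 -4.8] q [ 0.67  0.41 -0.08  0.   -1.07 -0.57]
delta [-2.1  0.2  1.1] turn 0.001 world 0.5393 0.2295
```

No contact yet; pushing 1 to 2 mm at a time.

>>> {"fn": "servo_tool", "kwargs": {"deltas": [[[-1,0,0,0,10],[-2,0,0,0,10],[-3,0,0,0,10]]]}}

```text
clock: 9.27
ee_pos: [0.54, 0.2294, 0.0712]
ee_rot: [-0.054, 0.999, -0.001, 0.002]
contact_force: [-1.8, 0.0, -5.6]
opening: 0.0305
```

>>> {"fn": "servo_tool", "kwargs": {"deltas": [[[-1,0,0,0,10],[-2,0,0,0,10]]]}}

```text
clock: 9.43
ee_pos: [0.5405, 0.2294, 0.071]
ee_rot: [-0.054, 0.999, -0.001, 0.0]
contact_force: [-7.1, 0.3, -0.9]
opening: 0.0301
```

```bash
python3 d.py nogo -.032 0 .070
```

```text
t 9.43 pos [0.5405 0.2294 0.071 ] yaw -173.8 open 0.0301 F [-7.1  0.3 -0.9] q [ 0.67  0.42 -0.07  0.   -1.08 -0.56]
delta [1.2 0.2 1. ] turn 0.001 world 0.5393 0.2295
```

Firm contact: -7 N along the gap, with almost no side force. Hold it briefly, then lower onto the bench.

>>> {"fn": "servo_tool", "kwargs": {"deltas": [[[-1,0,0,0,10],[-1,0,0,0,10]]]}}

```text
clock: 9.6
ee_pos: [0.5406, 0.2294, 0.0709]
ee_rot: [-0.054, 0.999, -0.001, -0.001]
contact_force: [-5.1, 0.4, -0.4]
opening: 0.0306
```

>>> {"fn": "servo_tool", "kwargs": {"deltas": [[[0.5,0,1,0,10],[0.5,0,2,0,10],[0.5,0,3,0,10],[0.5,0,3,0,10]]]}}

```text
clock: 9.93
ee_pos: [0.5404, 0.2294, 0.0689]
ee_rot: [-0.054, 0.999, -0.001, 0.0]
contact_force: [-5.3, -0.9, 3.4]
opening: 0.0304
```

```bash
python3 d.py nogo -.032 0 .0684
```

```text
t 9.93 pos [0.5404 0.2294 0.0689] yaw -173.8 open 0.0304 F [-5.3 -0.9  3.4] q [ 0.67  0.42 -0.07  0.   -1.07 -0.56]
delta [1.1 0.2 0.5] turn 0.002 world 0.5393 0.2295
```

The bench carries it (Fz rose to +3). Release and check before retreating.

>>> {"fn": "servo_tool", "kwargs": {"deltas": [[[0,0,0,0,45],[0,0,0,0,60],[0,0,0,0,85],[0,0,0,0,100],[0,0,0,0,100]]]}}

```text
clock: 10.35
ee_pos: [0.5409, 0.2295, 0.0691]
ee_rot: [-0.055, 0.999, -0.001, 0.0]
contact_force: [0.4, -0.1, 0.1]
opening: 0.084
```

>>> {"fn": "servo_tool", "kwargs": {"deltas": [[[0,0,0,0,100],[0,0,0,0,100],[0,0,0,0,100]]]}}

```text
clock: 10.6
ee_pos: [0.541, 0.2296, 0.0691]
ee_rot: [-0.055, 0.999, -0.001, 0.001]
contact_force: [0.0, -0.3, 0.8]
opening: 0.0855
```

```bash
python3 d.py nogo -.032 0 .18; python3 -c "
from h import *
a=cams.camera('scene')
cv2.imwrite('pics/g5.png',cv2.resize(a[130:220,330:450,::-1],None,fx=5,fy=5,interpolation=2))"
```

```text
t 10.6 pos [0.541  0.2296 0.0691] yaw -173.7 open 0.0855 F [ 0.  -0.3  0.8] q [ 0.67  0.42 -0.07  0.   -1.07 -0.56]
delta [ 1.600e+00 -1.000e-01 -1.109e+02] turn 0.002 world 0.5393 0.2295
```

View pics/g5.png

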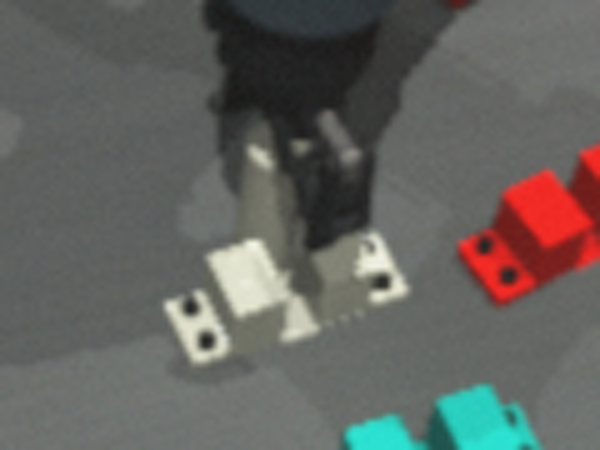

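The pin stands upright in the gap mouth (crop 265,200) with the fingers open around it. Retreat straight up.

>>> {"fn": "servo_tool", "kwargs": {"deltas": [[[0,0,-10,0,100],[0,0,-30,0,100],[0,0,-60,0,100],[0,0,-95,0,100],[0,0,-130,0,100]]]}}

```text
clock: 11.07
ee_pos: [0.5404, 0.2294, 0.2012]
ee_rot: [-0.055, 0.999, -0.001, 0.0]
contact_force: [0.9, 0.6, 0.6]
opening: 0.0855
```

>>> {"fn": "servo_tool", "kwargs": {"deltas": [[[30,0,-10,0,100],[60,0,-20,0,100],[95,-30,-20,0,100],[110,-60,-20,0,100],[110,-90,-20,0,100]]]}}

```text
clock: 11.48
ee_pos: [0.4381, 0.1268, 0.2231]
ee_rot: [-0.056, 0.998, -0.0, 0.001]
contact_force: [1.0, -0.4, 0.4]
opening: 0.0858
```

>>> {"fn": "servo_tool", "kwargs": {"deltas": [[[0,-30,0,0,100],[0,-65,0,0,100],[0,-100,0,0,100],[0,-135,0,0,100],[0,-160,0,0,100]]]}}

```text
clock: 11.9
ee_pos: [0.4559, -0.0346, 0.2244]
ee_rot: [-0.056, 0.998, -0.0, 0.002]
contact_force: [1.3, -0.4, 0.2]
opening: 0.0854
```

```bash
python3 - <<'E'
from fit import *
ims={c:np.ascontiguousarray(cams.camera(c)[:,:,::-1]) for c in("scene","top")}
x,y,t=.5711,.2329,.1073
cv2.imwrite("pics/end.png",np.hstack([cv2.resize(ims["scene"][130:220,330:430],None,fx=4,fy=4,interpolation=2),cv2.resize(ims["top"][160:250,200:300],None,fx=4,fy=4,interpolation=2)]))
p=fit("pin",pin,.5393,.2295,ims,0,4)
d=p[:2]-[x,y]; print("in nogo",(d@[np.cos(t),np.sin(t)]).round(4),(d@[-np.sin(t),np.cos(t)]).round(4))
for c in("scene","top"): print(c,[(round(m['p'],2),at_z(c,*m['position'],.055).round(4)) for m in nets.mark_of(c,'pin_mid')])
print(arm.read_state()["clock"],arm.read_state()["ee_pos"])
E
```

```text
pin scene [0.5381 0.2307 0.    ] resid 14.4 of 91.8
pin top [0.5517 0.2453 0.    ] resid 229.1 of 347.2
in nogo -0.0255 0.0079
scene [(0.6, array([0.5442, 0.2199, 0.055 ]))]
top []
12.1 [ 0.45601728 -0.03269643  0.22381758]
```

View pics/end.png

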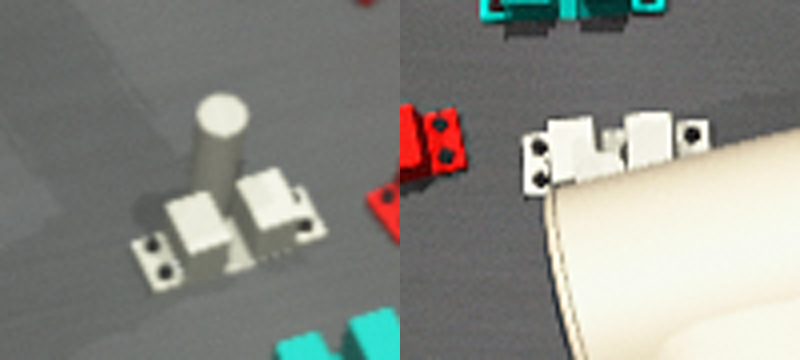

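The scene camera puts the pin's top at (-33, +1) mm in the nogo frame, standing upright against both jaws (crop 220,150). The top view is hidden by the arm. Handing in.

```bash
python3 -c "
from cell import arm
print(arm.close_job())"
```

```text
the job is handed in; nothing more can be done
None
```

I carried out both gauge steps and handed the job in at about 12.1 s of the 53 s allowed; the hand-in gives no verdict.

- **Go gauge:** I gripped the round pin and carried it a few millimetres above the bench. It went through the go gap from the robot's side to about 67 mm past the middle by tool position. The wrist showed no contact force at the three readings on the way, and the picture shows the pin upright and clear of the jaws.
- **No-go gauge:** I pushed the pin into the white no-go gap until the jaws stopped it. The wrist read about 7 N along the gap and almost nothing sideways. I then lowered it onto the bench, released it and backed the arm away.

**Last checks:** the scene camera shows the pin upright against the jaws. Its top is at about x = -33 mm, y = +1 mm in the no-go frame, where -32 mm is the expected stop.

**Checks that failed or disagreed:**
- The arm hid the pin from the top camera in the last picture, so that camera's pin fit (0.5517, 0.2453) is invalid and its network found no pin. The averaged figure I printed (-25.5, +7.9 mm) mixes that fit in, so I disregarded it.
- The network's own scene mark for the pin (0.544, 0.220) was about 12 mm from my fit. I trusted the fit, because it agrees with the tool position at contact.

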